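# Cap the sample and hold the photometer shutter half open

### The job

The wine sample is loaded in the photometer: stand the loose black light cap over the tube, all the way down round the collar so that its rim sits on the deck, and let go of it. Then, with the fingers on the upright tab, slide the sprung shutter to half of its travel and finish while holding it there against the spring, without letting go. Keep the shutter shut until the cap is on, never run it to fully open, and leave the bottles and the jar where they stand.

Things in the scene. Friction and masses are not known exactly. Their poses are not given: they have to be found in the camera images.
- photometer: White bench instrument, fixed, 134 mm along its x, 284 along its y, flat top (the deck) 70 mm above the bench. Origin: centre of its underside; x to its back (display at the front, -x), y to its left, z up; turned up to 0.35 rad. On the deck: sample well at y = +85 mm; shutter track along y at x = 0 (9 mm high rails at x = +-23 mm, 14 mm high spring housing at y = +41 mm).
- well_seat (a point): Centre of the sample well at deck height (photometer x = 0, y = +85 mm, z = 70 mm). Round it a collar, 35 mm in diameter, 12 mm high, bevelled top; in it, fixed upright, the loaded white-capped tube, 21 mm in diameter, top 42 mm above the deck. The light cap goes over both, with 3 mm clearance round the collar.
- light_cap: Loose black inverted cup: outer diameter 48 mm, inner 41, height 55, 51 deep inside, closed top with a thin grey disc, open below, about 60 g. Stands open side down on the bench right of the photometer, in any of three places among the small bottle and the wide jar. Origin: centre of its open rim, z up to the closed top. Grip it across its diameter from above.
- shutter (a joint): Travel of the shutter in m along the photometer's +y (towards the well): 0 = shut (the spring keeps it there), 0.035 = half, 0.070 = fully open. The spring pushes back with about 2 N at 0, 7 N at half, 12.5 N at full travel. Dark ticks on the deck in front of the track mark the tab at shut, half (longer tick) and open. The steel plate covers a dark slot; at half travel half of it is bare.
- shutter_tab: Upright steel tab at the right-hand (-y) end of the shutter plate: 30 mm wide along the photometer's x, 8 mm thick along its y (the sliding direction), top 45 mm above the deck. Origin: middle of the tab at deck height, at photometer x = 0, y = -110 mm when shut, -75 at half, -40 fully open. Its axes are the photometer's.
- tab_top (a point): Centre of the upper edge of the tab, 45 mm above the deck (115 mm above the bench). Pinch the tab across its 8 mm thickness from above, or push its right-hand face.
- small_bottle: Small clear bottle with a blue cap, 44 mm in diameter, 77 mm high; loose bystander right of the photometer. Origin: centre of its foot.
- wide_jar: Wide jar with a white lid, 73 mm in diameter, 77 mm high; loose bystander right of the photometer. Origin: centre of its foot. Further right stand a fixed wine bottle, 309 mm high (x = 0.66, y = -0.42 m), and a tube rack.
- tall_bottle: Clear bottle with a blue screw cap, 69 mm in diameter, 177 mm high; loose bystander behind the photometer to the left. Origin: centre of its foot. Left of it stands a tall fixed monitor (beyond about y = 0.30 m, x = 0.60 to 0.85 m): keep the arm clear of it.
Things that resemble listed ones, but are neither listed nor needed, are in the scene too. Leave any red look-alike of the light_cap alone.

How it is judged:
By the outcome, as a careful person would: the job done as asked, in the order asked, and still so for the second after the job is handed in, while the arm keeps its last pose, push and grip.
It also fails if it takes over 58 s, if anything falls off the work surface, if the arm or the gripper's body presses on something with over 40 N, if the wrist force passes 120 N, or if a joint passes its speed limit or range.

### The arm

A 6-joint arm with a two-finger parallel gripper is mounted at the origin on a cart in front of the work surface, level with it; the furniture and walls round the work are solid. World frame = base frame: x ahead of the robot, y to its left, z up, the work surface at z = 0. Lengths are in m, angles in rad, forces in N, time in s.
With the tool pointing down it reaches from about 0.25 to 0.775 m from the base axis. Payload 4 kg.
Tool frame: the origin (TCP) lies midway between the tips of the shut fingers; the grasp point (between the pads) lies 19 mm behind it; z points along the fingers, y is the direction in which the jaws open and shut (so a half turn about z gives the same grasp; the last joint's range is limited). The gripper opens to 94 mm and grips with 3 to 60 N. Pads are 16 mm wide; open, the fingers measure 119 mm over their backs; the gripper's body (75 mm by 177 mm) begins 78 mm behind the grasp point.
Start: joints at [1.038, 0.087, 1.371, -0, 1.684, -0.103], TCP at [0.229, 0.5, 0.171] pointing down, gripper open.
Joint ranges: [-3.1, 3.1], [-0.76, 2.03], [0.27, 2.55], [-1.08, 4.22], [0.17, 2.65], [-2.57, 2.57]. Speed limits (rad/s): [2.79, 2.79, 3.14, 3.14, 3.14, 3.14].

### API

Orientations are given as [roll, pitch, yaw] about the fixed x, y, z axes, in that order (R = Rz(yaw) Ry(pitch) Rx(roll)).
In Python, from bench import robot, cams gives the robot as it stands.
- The arm moves only by the tool step_arm, never from a script. Its argument "plan" is a list that holds one entry, the list of rows, each a list of 5 numbers: the shift along the world's x, y, z in mm, then the turn about the world's z in rad, then the opening in per cent of the stroke, from 0 (shut) to 100 (fully open). In form: [[[tx, ty, tz, turn, fingers], ...]]. A call has 1 to 8 rows; each row is the pose to reach, as a shift and turn from the pose commanded when the call began; what a row does not reach only later rows make up. A row lasts 1/12 s, in which the tool goes at most 41.7 mm and 7.16 degrees, less where a joint would pass 70% of its speed; a pose out of reach is approached as far as the arm can. A call with a gripper value outside its range is refused whole. The fingers move at their own pace and stop on an object; the grip force is fixed at half the most. Time passes only in rows, so rows that repeat a pose let the fingers close. It gives the time, the measured TCP pose, the force and the opening at its end, in the units of the state.
- robot.get_obs(): the state, without advancing time (a new reading comes with each control period).
- cams.snapshot(name): name is "scene" or "top"; returns a dict with "frame" (400x640x3 uint8, red, green, blue), "camera_matrix" (3x3 intrinsics, pixels), "k1" (the pictures are not rectified: a ray, as slopes to the right and down, at radius r is drawn at 1 + k1 r^2 times it, then the intrinsics apply), "origin" and "attitude" of the camera in the world. Camera axes: x right, y down, z forward; pixel columns grow to the right and rows downward; lengths in m; the calibration is good to about 2 mm. A picture is of the moment at which its call begins. There is no depth.
- robot.close_job(): hands the job in, once; it reports no verdict.
The state is a dict: "time": time; "joint_positions": joint angles; "qvel": joint speeds; "joint_torque": joint torques, N m; "tool_pos": TCP position; "ee_rot": TCP orientation; "wrist_force": force on the tool from outside, world axes, zero at the start; "wrist_torque": the same for the moment, N m; "width": finger opening in m.
Only numpy, scipy, OpenCV 4.12 (cv2) and the standard library are available. Lean on these libraries where they do the work, as an engineer would, in place of code of your own. Each camera call takes 0.05 s, during which the arm holds its last target. There are 200 camera calls.

## Working session

There is one attempt and no reset: what is moved stays moved. The work goes in short steps, Python scripts to look and compute and a tool call to move; the robot and the scene stay as the last step left them, time stands still between calls to the robot, and variables do not carry over. Pictures are saved under pics/ and viewed, about 8 in all and at most 12, crops included, and the job is handed in when it is done.

Besides the shell and the picture viewer there is one more tool, called by a JSON object that holds its "api" and its "payload", one argument or row to a line. step_arm: Moves the arm, as the interface text tells. Its arguments: {"type":"object","properties":{"plan":{"type":"array"}},"required":["plan"]}

```bash
mkdir -p pics && ls
cat > h.py <<'E'
import numpy as np, cv2
from bench import robot, cams
def snap(n,f=None):
    s=cams.snapshot(n)
    if f: cv2.imwrite(f'pics/{f}.png',s['frame'][:,:,::-1])
    return s
def Rm(s):
    a=np.array(s['attitude'],float)
    if a.shape==(3,3): return a
    from scipy.spatial.transform import Rotation as R
    return R.from_euler('xyz',a).as_matrix() if a.size==3 else R.from_quat(a).as_matrix()
def ray(s,u,v):
    K=np.array(s['camera_matrix']);x=(u-K[0,2])/K[0,0];y=(v-K[1,2])/K[1,1]
    rd=np.hypot(x,y);r=rd
    for _ in range(30): r=rd/(1+s['k1']*r*r)
    f=r/rd if rd>0 else 1
    d=Rm(s)@np.array([x*f,y*f,1]);return np.array(s['origin']),d/np.linalg.norm(d)
def plane(s,u,v,z):
    o,d=ray(s,u,v);return o+d*(z-o[2])/d[2]
def tri(s1,p1,s2,p2):
    o1,d1=ray(s1,*p1);o2,d2=ray(s2,*p2)
    t=np.linalg.lstsq(np.c_[d1,-d2],o2-o1,rcond=None)[0]
    a=o1+t[0]*d1;b=o2+t[1]*d2
    return (a+b)/2,np.linalg.norm(a-b)
def proj(s,P):
    p=Rm(s).T@(np.array(P)-s['origin']);x,y=p[:2]/p[2];f=1+s['k1']*(x*x+y*y)
    K=np.array(s['camera_matrix']);return K[0,0]*x*f+K[0,2],K[1,1]*y*f+K[1,2]
E
python3 - <<'E'
from h import *
for n in('scene','top'):
    s=snap(n,n+'0');print(n,s['camera_matrix'],s['k1'],s['origin'],s['attitude'])
print(robot.get_obs())
E
```

```text
pics
scene [[480.04420791   0.         314.52439014]
 [  0.         480.04420791 211.18144217]
 [  0.           0.           1.        ]] -0.061016898812159666 [ 0.04914551 -0.95501117  0.87047955] [-2.19370425  0.0046482  -0.53531096]
top [[378.40990037   0.         311.61904483]
 [  0.         378.40990037 200.46584711]
 [  0.           0.           1.        ]] -0.022087764558022662 [ 0.51067736 -0.04157163  1.23461728] [-3.07633731e+00  8.01994086e-04 -1.59424745e+00]
{'time': 0.1, 'joint_positions': array([ 1.03788754e+00,  8.78912496e-02,  1.37211134e+00, -4.08900108e-05,
        1.68360259e+00, -1.03091222e-01]), 'qvel': array([-0.00068968, -0.00095728, -0.0035863 ,  0.00087126, -0.00070638,
       -0.00020784]), 'joint_torque': array([ 3.03021450e-03, -3.41247511e+01, -3.03303444e+01,  7.20599550e-02,
        3.03449796e-02, -1.19804204e-04]), 'tool_pos': array([0.22890973, 0.49947126, 0.16971158]), 'ee_rot': array([-3.13958663e+00, -1.66682767e-04,  2.71177036e+00]), 'wrist_force': array([ 0.66147393, -0.26872768,  1.29325079]), 'wrist_torque': array([-0.04435331, -0.02352102,  0.06199228]), 'width': 0.09407050216432294}
```

View pics/scene0.png

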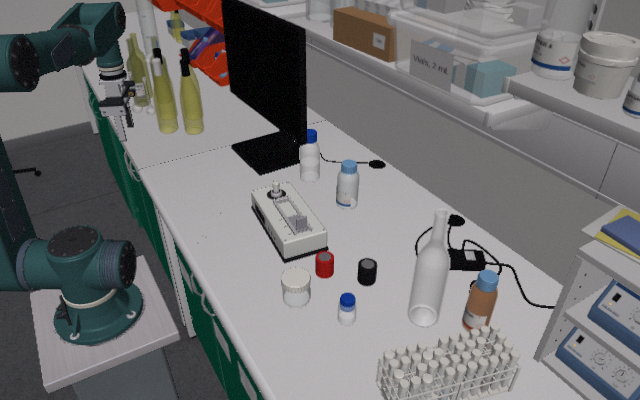

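View pics/top0.png

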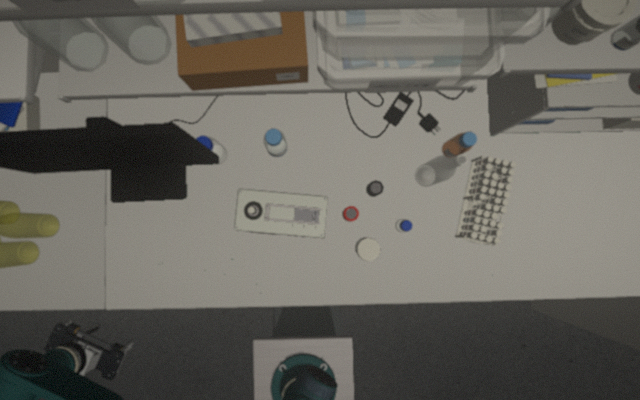

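The scene view shows the black cap at (367,271), the red look-alike at (325,264), the jar at (295,286), the small bottle at (347,308) and the photometer at about (288,218). In the top view the black cap is at (375,188), the red one at (351,213), the jar at (368,249) and the bottle at (404,225). The things that could be mistaken for the cap are the red cup and the black chargers at (398,108) and (430,123). I choose the black cup with the grey disc and check it in a close crop.

Run:
```python
import cv2,numpy as np
s=cv2.imread('pics/scene0.png');t=cv2.imread('pics/top0.png')
a=cv2.resize(s[170:300,235:395],None,fx=5,fy=4.6*5/4.6*0.46*0+4.6/1,interpolation=cv2.INTER_CUBIC) if 0 else cv2.resize(s[170:295,235:395],(640,500)[0:2],interpolation=cv2.INTER_CUBIC)
cv2.imwrite('pics/c1.png',np.hstack([a])) 
b=cv2.resize(t[170:270,225:425],(800,400),interpolation=cv2.INTER_CUBIC)
b=cv2.convertScaleAbs(b,alpha=1.4)
cv2.imwrite('pics/c2.png',b)
```

```text
(no output)
```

View pics/c1.png

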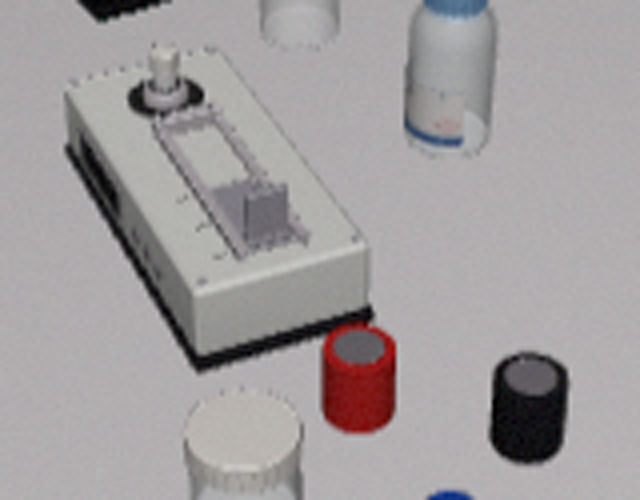

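View pics/c2.png

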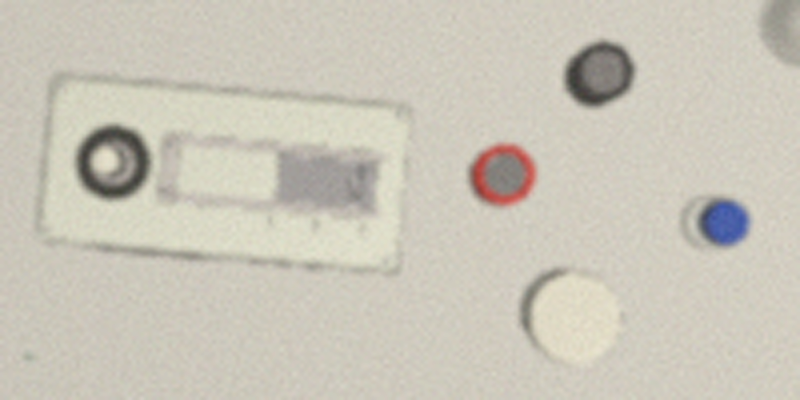

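The crops confirm the choice: the black cup with the grey disc is at c1 (531,377) and c2 (603,71), and the red one is separate. The black ring around the well, the tab, the ticks and the deck corners are all readable.

Run:
```python
from h import *
S=snap('scene');T=snap('top')
a=lambda p:((p[0]+.5)/4-.5+235,(p[1]+.5)/4-.5+170)
b=lambda p:((p[0]+.5)/4-.5+225,(p[1]+.5)/4-.5+170)
L={'cap':((531,377),(603,71)),'ring':((166,97),(113,162)),'FR':((197,293),(397,270)),'BR':((368,247),(408,106)),'BL':((218,52),(55,77)),'FL':((67,88),(40,237)),
'tickshut':((221,258),(363,229)),'tickhalf':((202,226),(316,224)),'tickopen':((183,199),(270,219)),'jar':((243,430),(575,318)),'red':((359,346),(505,175)),'tubetop':((164,50),(104,160))}
P={}
for k,(p,q) in L.items():
    P[k],e=tri(S,a(p),T,b(q)); z=.07 if k not in('cap','red') else .055
    print(k,P[k].round(4),round(e,4),'top-plane',plane(T,*b(q),z)[:2].round(4),'scene-plane',plane(S,*a(p),z)[:2].round(4))
c=[np.array([*( (plane(T,*b(L[k][1]),.07)+plane(S,*a(L[k][0]),.07))/2)[:2]]) for k in('FR','BR','BL','FL')]
C=sum(c)/4
for i,j in((0,3),(1,2)):
    d=c[j]-c[i];print('yaw',np.arctan2(-d[0],d[1]),np.linalg.norm(d))
for i,j in((0,1),(3,2)):
    d=c[j]-c[i];print('yaw',np.arctan2(d[1],d[0]),np.linalg.norm(d))
print('C',C)
# grey disc masks, circle of the black cap
for s,n,box in((S,'scene',(350,250,385,290)),(T,'top',(362,175,390,203))):
    x0,y0,x1,y1=box;h=s['frame'][y0:y1,x0:x1].astype(int)
    v=h.mean(2);m=((v>60)&(v<128)).astype(np.uint8);
    m2=(v<60).astype(np.uint8)
    n_,lab,st,ce=cv2.connectedComponentsWithStats(m); print(n,[(x[4],(y+[x0,y0]).round(2)) for x,y in zip(st,ce)][:6])
```

```text
cap [ 0.6234 -0.2426  0.0555] 0.0016 top-plane [ 0.6242 -0.2431] scene-plane [ 0.623  -0.2418]
ring [0.5605 0.1393 0.0717] 0.0015 top-plane [0.5612 0.1392] scene-plane [0.5609 0.1419]
FR [ 0.4729 -0.0771  0.0711] 0.0011 top-plane [ 0.4733 -0.0773] scene-plane [ 0.473  -0.0756]
BR [ 0.5983 -0.0886  0.0665] 0.0025 top-plane [ 0.5991 -0.089 ] scene-plane [ 0.5947 -0.0918]
BL [0.6282 0.1843 0.0651] 0.0007 top-plane [0.628  0.1833] scene-plane [0.6244 0.1776]
FL [0.5045 0.1971 0.0662] 0.0008 top-plane [0.5049 0.1962] scene-plane [0.502  0.1919]
tickshut [ 0.5046 -0.0517  0.0701] 0.0015 top-plane [ 0.5053 -0.052 ] scene-plane [ 0.504  -0.0512]
tickhalf [ 0.5093 -0.0158  0.0717] 0.0015 top-plane [ 0.5099 -0.0161] scene-plane [ 0.5095 -0.0134]
tickopen [0.5135 0.0197 0.0705] 0.0025 top-plane [0.5146 0.0192] scene-plane [0.5126 0.0209]
jar [ 0.4335 -0.2113  0.0771] 0.001 top-plane [ 0.4335 -0.2126] scene-plane [ 0.4365 -0.2045]
red [ 0.5441 -0.1634  0.0578] 0.0008 top-plane [ 0.5446 -0.1638] scene-plane [ 0.5455 -0.1604]
tubetop [0.5607 0.1393 0.1133] 0.0006 top-plane [0.5629 0.1461] scene-plane [0.5896 0.202 ]
yaw -0.11152187414401225 0.2721871925016957
yaw -0.10774788892955277 0.2724306036526384
yaw -0.11229520907001687 0.1245549180110646
yaw -0.11034683848019389 0.12352681941399421
C [0.54993856 0.05187881]
scene [(np.int32(1259), array([366.98, 269.91])), (np.int32(114), array([366.82, 263.09])), (np.int32(3), array([375., 261.])), (np.int32(6), array([376. , 272.5])), (np.int32(4), array([357. , 277.5])), (np.int32(4), array([374.75, 280.5 ]))]
top [(np.int32(582), array([375.6, 188.8])), (np.int32(202), array([375.2 , 187.63]))]
```

{"api": "step_arm", "payload": {
  "plan": [
    [[100,-180,80,0.318,100],[150,-280,80,0.318,100],[150,-280,80,0.318,100],[200,-370,80,0.318,100],[200,-370,80,0.318,100],[200,-370,80,0.318,100],[200,-370,80,0.318,100],[200,-370,80,0.318,100]]
  ]
}}

```text
time: 0.87
tool_pos: [0.3827, 0.2147, 0.2359]
ee_rot: [3.141, 0.0, 3.03]
wrist_force: [0.3, -0.2, -0.1]
width: 0.0938
```

{"api": "step_arm", "payload": {
  "plan": [
    [[195,-372,0,0,100],[195,-372,0,0,100],[195,-372,0,0,100],[195,-372,0,0,100],[195,-372,0,0,100],[195,-372,0,0,100],[195,-372,0,0,100],[195,-372,0,0,100]]
  ]
}}

```text
time: 1.53
tool_pos: [0.5376, -0.0807, 0.2354]
ee_rot: [3.141, -0.0, 3.029]
wrist_force: [1.3, -0.0, -0.4]
width: 0.0937
```

{"api": "step_arm", "payload": {
  "plan": [
    [[0,0,0,0,100],[0,0,0,0,100],[0,0,0,0,100],[0,0,0,0,100]]
  ]
}}

```text
time: 1.87
tool_pos: [0.5368, -0.0775, 0.2359]
ee_rot: [3.141, 0.0, 3.031]
wrist_force: [0.1, -0.7, -0.6]
width: 0.094
```

{"api": "step_arm", "payload": {
  "plan": [
    [[87,-165,0,0,100],[87,-165,0,0,100],[87,-165,0,0,100],[87,-165,0,0,100],[87,-165,0,0,100],[87,-165,-110,0,100],[87,-165,-140,0,100],[87,-165,-140,0,100]]
  ]
}}

```text
time: 2.53
tool_pos: [0.6254, -0.2426, 0.111]
ee_rot: [-3.141, 0.004, 3.032]
wrist_force: [0.5, -0.8, -1.1]
width: 0.0941
```

{"api": "step_arm", "payload": {
  "plan": [
    [[0,0,0,0,100],[0,0,0,0,100],[0,0,0,0,100]]
  ]
}}

```text
time: 2.78
tool_pos: [0.626, -0.2433, 0.1144]
ee_rot: [-3.14, 0.005, 3.031]
wrist_force: [0.1, 0.7, 0.1]
width: 0.0941
```

Run:
```python
from h import *
S=snap('scene');T=snap('top')
a=cv2.resize(S['frame'][225:325,300:440],(420,300),interpolation=cv2.INTER_CUBIC)
b=cv2.resize(T['frame'][150:250,320:440],(360,300),interpolation=cv2.INTER_CUBIC)
cv2.imwrite('pics/c3.png',np.hstack([a,b])[:,:,::-1])
print(robot.get_obs()['tool_pos'],robot.get_obs()['ee_rot'])
```

```text
[ 0.62738925 -0.24443658  0.11696685] [-3.13817647  0.00973279  3.0308152 ]
```

View pics/c3.png

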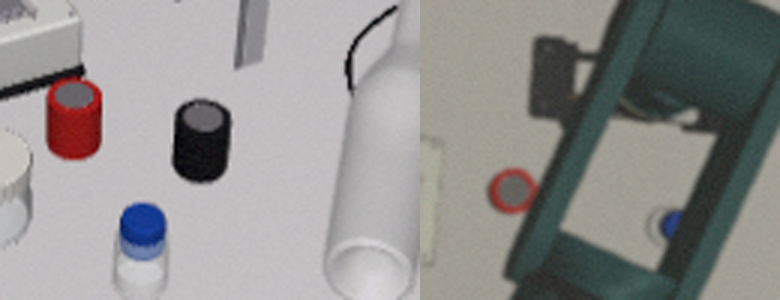

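Run:
```python
from h import *
S=snap('scene','scene1')
o=robot.get_obs()
for k in o: print(k,np.round(o[k],4))
print(proj(S,o['tool_pos']))
```

```text
time 2.9333
joint_positions [-4.5600e-01  3.6890e-01  1.1397e+00  1.0000e-04  1.6231e+00 -1.9157e+00]
qvel [-0.0036  0.0054  0.0144  0.0002 -0.0047  0.001 ]
joint_torque [ 7.32000e-02 -4.45535e+01 -2.93390e+01 -3.45000e-02  4.81000e-02
  3.00000e-04]
tool_pos [ 0.6272 -0.2445  0.1167]
ee_rot [-3.1383  0.0093  3.0306]
wrist_force [ 0.0182 -0.5089  1.0127]
wrist_torque [ 0.0092 -0.0038  0.0163]
width 0.094
(np.float64(370.9378302646792), np.float64(245.12174568382147))
```

View pics/scene1.png

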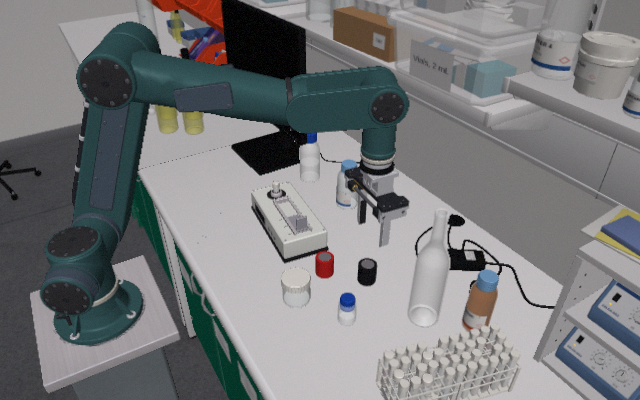

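The scene view shows the arm clear of everything, with the gripper above the cap, which is at (367,271). I descend with small corrections.

{"api": "step_arm", "payload": {
  "plan": [
    [[-4,2,-30,0,100],[-4,2,-60,0,100],[-4,2,-60,0,100],[-4,2,-60,0,100],[-4,2,-60,0,100]]
  ]
}}

```text
time: 3.35
tool_pos: [0.622, -0.2425, 0.0539]
ee_rot: [-3.14, 0.004, 3.03]
wrist_force: [0.1, 0.4, -0.1]
width: 0.0941
```

{"api": "step_arm", "payload": {
  "plan": [
    [[2,0,-15,0,100],[2,0,-31,0,100],[2,0,-31,0,100],[2,0,-31,0,100],[2,0,-31,0,100]]
  ]
}}

```text
time: 3.77
tool_pos: [0.6237, -0.2424, 0.0223]
ee_rot: [-3.14, 0.004, 3.03]
wrist_force: [-0.4, 0.6, -0.2]
width: 0.0939
```

{"api": "step_arm", "payload": {
  "plan": [
    [[0,0,0,0,60],[0,0,0,0,30],[0,0,0,0,30],[0,0,0,0,30],[0,0,0,0,30],[0,0,0,0,30],[0,0,0,0,30],[0,0,0,0,30]]
  ]
}}

```text
time: 4.43
tool_pos: [0.6221, -0.2416, 0.0196]
ee_rot: [3.141, -0.0, 3.03]
wrist_force: [-0.5, 0.9, 6.3]
width: 0.0448
```

{"api": "step_arm", "payload": {
  "plan": [
    [[0,0,0,0,20],[0,0,0,0,20],[0,0,0,0,20],[0,0,0,0,20]]
  ]
}}

```text
time: 4.77
tool_pos: [0.6251, -0.2412, 0.0243]
ee_rot: [3.141, 0.007, 3.03]
wrist_force: [-0.1, 4.1, 12.4]
width: 0.0199
```

{"api": "step_arm", "payload": {
  "plan": [
    [[0,0,15,0,20],[0,0,30,0,20],[0,0,30,0,20],[0,0,30,0,20]]
  ]
}}

```text
time: 5.1
tool_pos: [0.6229, -0.242, 0.0505]
ee_rot: [-3.141, 0.002, 3.03]
wrist_force: [0.1, 0.3, 0.4]
width: 0.019
```

Run:
```python
from h import *
S=snap('scene')
cv2.imwrite('pics/c5.png',cv2.resize(S['frame'][175:305,290:450],(800,600),interpolation=cv2.INTER_CUBIC)[:,:,::-1])
o=robot.get_obs();print(o['tool_pos'],o['ee_rot'],o['width'],o['wrist_force'])
```

```text
[ 0.62205551 -0.2415944   0.04914082] [ 3.14140370e+00 -2.38600836e-04  3.02979154e+00] 0.018549987622079128 [ 0.09367428  0.09129172 -0.91527714]
```

View pics/c5.png

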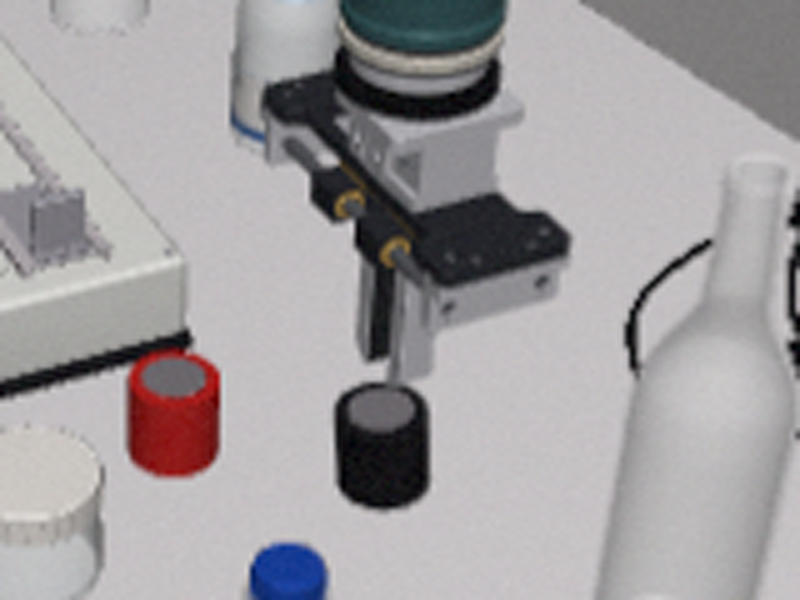

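The fingers closed to 19 mm without the cap and stand behind it; the cap is still upright at about (366,264). The tips appear further back or higher than the reported TCP, so I check that numerically.

Run:
```python
from h import *
S=snap('scene');T=snap('top','top1')
o=robot.get_obs();print(o['tool_pos'],proj(S,o['tool_pos']),proj(T,o['tool_pos']))
q=((395+.5)/5-.5+290,(368+.5)*130/600-.5+175)
print(q)
for z in(.03,.04,.049,.06,.07,.08,.09):print(z,plane(S,*q,z).round(4))
q=((382+.5)/5-.5+290,(410+.5)*130/600-.5+175)
print('cap now',q,plane(S,*q,.055))
for p in((375,360),(417,378)):
    q=((p[0]+.5)/5-.5+290,(p[1]+.5)*130/600-.5+175); print(plane(S,*q,.049),plane(S,*q,.07))
```

```text
[ 0.62132732 -0.24126001  0.04792005] (np.float64(366.5390766048534), np.float64(266.06694408867156)) (np.float64(374.4576522705377), np.float64(188.50576887346145))
(368.6, 254.34166666666667)
0.03 [ 0.6656 -0.1908  0.03  ]
0.04 [ 0.6583 -0.1999  0.04  ]
0.049 [ 0.6517 -0.2081  0.049 ]
0.06 [ 0.6436 -0.2181  0.06  ]
0.07 [ 0.6363 -0.2272  0.07  ]
0.08 [ 0.6289 -0.2363  0.08  ]
0.09 [ 0.6216 -0.2453  0.09  ]
cap now (366.0, 263.44166666666666) [ 0.62098487 -0.23868055  0.055     ]
[ 0.64674907 -0.19702314  0.049     ] [ 0.63147216 -0.21640006  0.07      ]
[ 0.65639956 -0.2209332   0.049     ] [ 0.64087594 -0.23969889  0.07      ]
```

Run:
```python
from h import *
s=cv2.imread('pics/scene0.png');t=cv2.imread('pics/top0.png')
a=cv2.resize(s[85:145,85:145],(400,400),interpolation=cv2.INTER_CUBIC)
b=cv2.convertScaleAbs(cv2.resize(t[315:385,40:140],(400,280),interpolation=cv2.INTER_CUBIC),alpha=2)
b=np.vstack([b,np.zeros((120,400,3),np.uint8)])
cv2.imwrite('pics/c6.png',np.hstack([a,b]))
S=snap('scene');T=snap('top')
P=np.array([.2289,.4995,.1697]);j=np.array([.416,.909,0])
for d in(0,.047,-.047):
  p=proj(S,P+d*j);q=proj(T,P+d*j)
  print(d,p,((p[0]-85)*400/60,(p[1]-85)*400/60),q,(400+(q[0]-40)*4,(q[1]-315)*4))
p=proj(S,np.array([.622,-.291,.1167]));print(p)
h=T['frame'][165:215,340:400];
```

```text
0 (np.float64(129.67394586235702), np.float64(144.09567978915783)) (np.float64(297.82630574904675), np.float64(393.97119859438556)) (np.float64(119.87051223179259), np.float64(331.02644978192143)) (np.float64(719.4820489271704), np.float64(64.10579912768571))
0.047 (np.float64(132.68953645039883), np.float64(137.3397213633955)) (np.float64(317.9302430026589), np.float64(348.9314757559701)) (np.float64(104.7429903471577), np.float64(324.1428034864812)) (np.float64(658.9719613886308), np.float64(36.57121394592491))
-0.047 (np.float64(126.50822281231274), np.float64(151.20352585011835)) (np.float64(276.7214854154183), np.float64(441.35683900078897)) (np.float64(135.07092962667522), np.float64(337.9237445063477)) (np.float64(780.2837185067009), np.float64(91.69497802539081))
(np.float64(380.7033151258749), np.float64(256.5389443343588))
```

View pics/c6.png

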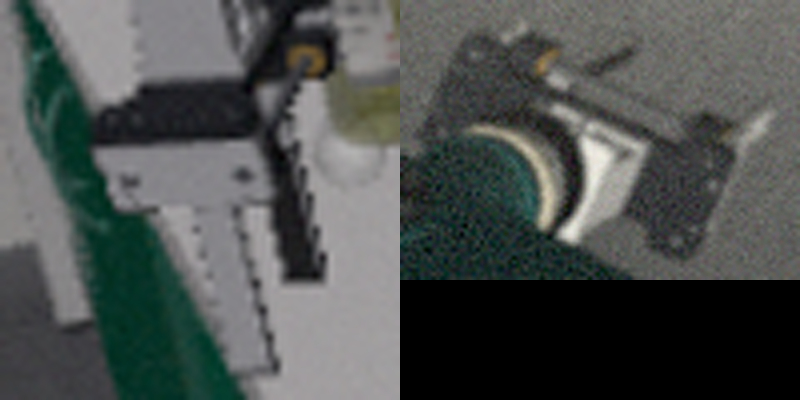

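The tips show in both start images: scene crop (255,370) and (305,278), top crop (768,114) and (630,53). I triangulate them.

Run:
```python
from h import *
S=snap('scene');T=snap('top')
for p,q in(((255,370),(768,114)),((305,278),(630,53))):
    P=((p[0]+.5)*60/400-.5+85,(p[1]+.5)*60/400-.5+85);Q=((q[0]-400+.5)/4-.5+40,(q[1]+.5)/4-.5+315)
    print(tri(S,P,T,Q))
```

```text
(array([0.20687573, 0.44642345, 0.21286053]), np.float64(0.0023894983210015997))
(array([0.2489526 , 0.54095672, 0.20950121]), np.float64(0.0005418173732820509))
```

The fingertips really stand about 36–40 mm above the reported TCP height (also shown by the 12 N contact with the cap top at a reported 0.02). The x and y readings agree. I will apply a z offset of 36 mm: open, then descend to a reported z of about -0.015.

{"api": "step_arm", "payload": {
  "plan": [
    [[0,0,10,0,100],[0,0,10,0,100],[0,0,10,0,100],[0,0,10,0,100],[0,0,10,0,100],[0,0,10,0,100],[0,0,10,0,100],[0,0,10,0,100]]
  ]
}}

```text
time: 6.12
tool_pos: [0.6221, -0.2416, 0.0594]
ee_rot: [3.141, -0.0, 3.03]
wrist_force: [-1.0, -0.2, 0.0]
width: 0.0685
```

{"api": "step_arm", "payload": {
  "plan": [
    [[0,0,-20,0,100],[0,0,-40,0,100],[0,0,-50,0,100],[0,0,-50,0,100],[0,0,-50,0,100]]
  ]
}}

```text
time: 6.53
tool_pos: [0.6216, -0.2414, 0.0089]
ee_rot: [3.141, -0.002, 3.03]
wrist_force: [0.6, -0.2, -0.3]
width: 0.0941
```

{"api": "step_arm", "payload": {
  "plan": [
    [[0,0,-11,0,100],[0,0,-22,0,100],[0,0,-22,0,100],[0,0,-22,0,100]]
  ]
}}

```text
time: 6.87
tool_pos: [0.6214, -0.2413, -0.0135]
ee_rot: [3.141, -0.002, 3.03]
wrist_force: [-0.1, -0.6, -0.3]
width: 0.0942
```

{"api": "step_arm", "payload": {
  "plan": [
    [[0,0,0,0,30],[0,0,0,0,30],[0,0,0,0,30],[0,0,0,0,30],[0,0,0,0,30],[0,0,0,0,30],[0,0,0,0,30],[0,0,0,0,30]]
  ]
}}

```text
time: 7.53
tool_pos: [0.6223, -0.2417, -0.0122]
ee_rot: [3.142, 0.0, 3.03]
wrist_force: [-0.0, -0.0, 0.1]
width: 0.0483
```

{"api": "step_arm", "payload": {
  "plan": [
    [[0,0,0,0,30],[0,0,0,0,30],[0,0,0,0,30],[0,0,0,0,30]]
  ]
}}

```text
time: 7.87
tool_pos: [0.6223, -0.2417, -0.0123]
ee_rot: [3.142, 0.0, 3.03]
wrist_force: [-0.5, -0.4, 0.8]
width: 0.0479
```

{"api": "step_arm", "payload": {
  "plan": [
    [[0,0,40,0,30],[0,0,80,0,30],[0,0,120,0,30],[0,0,160,0,30],[0,0,180,0,30],[0,30,180,0,30],[-5,60,180,0,30],[-10,90,180,0,30]]
  ]
}}

```text
time: 8.53
tool_pos: [0.6122, -0.1512, 0.1678]
ee_rot: [3.141, 0.001, 3.028]
wrist_force: [0.7, 0.7, -1.1]
width: 0.0478
```

{"api": "step_arm", "payload": {
  "plan": [
    [[-7,40,0,0,30],[-14,80,0,0,30],[-21,120,0,0,30],[-28,160,0,0,30],[-35,200,0,0,30],[-42,240,0,0,30],[-50,280,0,0,30],[-52,291,0,0,30]]
  ]
}}

```text
time: 9.2
tool_pos: [0.5583, 0.1449, 0.1675]
ee_rot: [3.139, -0.001, 3.036]
wrist_force: [0.7, 0.1, -1.3]
width: 0.0484
```

{"api": "step_arm", "payload": {
  "plan": [
    [[0,0,0,0,30],[0,0,0,0,30],[0,0,0,0,30],[0,0,0,0,30],[0,0,0,0,30],[0,0,0,0,30]]
  ]
}}

```text
time: 9.7
tool_pos: [0.5605, 0.138, 0.1675]
ee_rot: [-3.141, -0.0, 3.028]
wrist_force: [-0.5, 0.5, -1.3]
width: 0.0479
```

Run:
```python
from h import *
S=snap('scene')
cv2.imwrite('pics/c7.png',cv2.resize(S['frame'][130:260,220:350],(600,600),interpolation=cv2.INTER_CUBIC)[:,:,::-1])
o=robot.get_obs();print(o['tool_pos'],o['ee_rot'],o['width'],o['wrist_force'])
```

```text
[0.56049358 0.13818248 0.16756544] [-3.14152911e+00 -3.57441054e-05  3.02794425e+00] 0.04834313491488997 [ 0.05787978  0.87382162 -0.84419649]
```

View pics/c7.png

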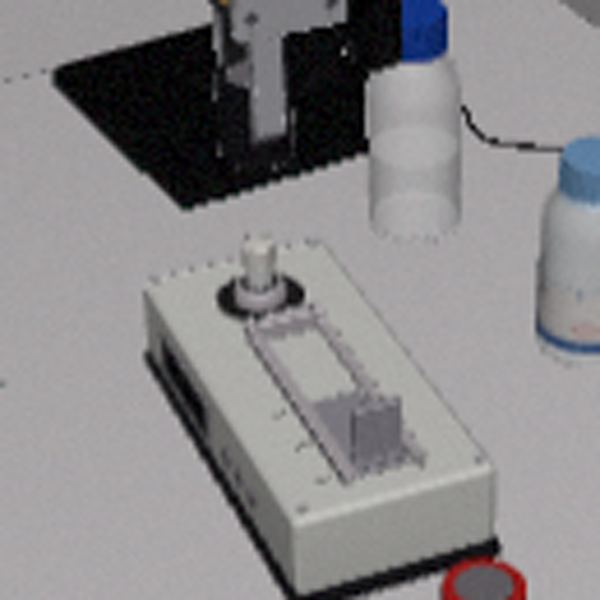

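The gripper holds the cap, at crop (255,150), over the dark monitor foot. The tube top is at crop (258,245). I lower it to just over the tube so it shows against the deck.

{"api": "step_arm", "payload": {
  "plan": [
    [[0,1,-25,0,30],[0,1,-50,0,30],[0,1,-50,0,30],[0,1,-50,0,30],[0,1,-50,0,30]]
  ]
}}

```text
time: 10.17
tool_pos: [0.5608, 0.1401, 0.1188]
ee_rot: [3.141, 0.001, 3.029]
wrist_force: [1.0, 0.1, 0.5]
width: 0.0482
```

Run:
```python
from h import *
S=snap('scene')
x0,y0,f=245,140,8
im=cv2.resize(S['frame'][y0:y0+75,x0:x0+100],(800,600),interpolation=cv2.INTER_CUBIC)
cv2.imwrite('pics/c8.png',cv2.convertScaleAbs(im,alpha=1.3)[:,:,::-1])
o=robot.get_obs();print(o['tool_pos'],o['ee_rot'],o['wrist_force'])
rim=np.array([.5605,.139,o['tool_pos'][2]+.0123])
c=lambda P:tuple(np.round([((q-b)+.5)*8-.5 for q,b in zip(proj(S,P),(x0,y0))],1))
print('rim c pred',c(rim),'top c',c(rim+[0,0,.055]),'tube top',c([.5605,.139,.112]),'deck',c([.5605,.139,.07]))
for a in np.linspace(0,2*np.pi,9)[:-1]:print(c(rim+.024*np.array([np.cos(a),np.sin(a),0])),end=' ')
print('per mm x,y',np.array(c(rim+[.01,0,0]))-c(rim),np.array(c(rim+[0,.01,0]))-c(rim))
```

```text
[0.56134543 0.14032083 0.11959756] [3.14073402e+00 2.97582850e-03 3.02951065e+00] [ 0.62140855 -0.44941618 -0.02726047]
rim c pred (np.float64(246.6), np.float64(298.0)) top c (np.float64(238.7), np.float64(167.1)) tube top (np.float64(249.4), np.float64(343.9)) deck (np.float64(255.1), np.float64(438.5))
(np.float64(304.7), np.float64(280.3)) (np.float64(266.8), np.float64(265.1)) (np.float64(217.4), np.float64(268.9)) (np.float64(184.6), np.float64(289.8)) (np.float64(187.8), np.float64(315.9)) (np.float64(225.9), np.float64(331.8)) (np.float64(276.6), np.float64(327.7)) (np.float64(309.1), np.float64(306.2)) per mm x,y [24.3 -7.4] [-12.3 -12.2]
```

View pics/c8.png

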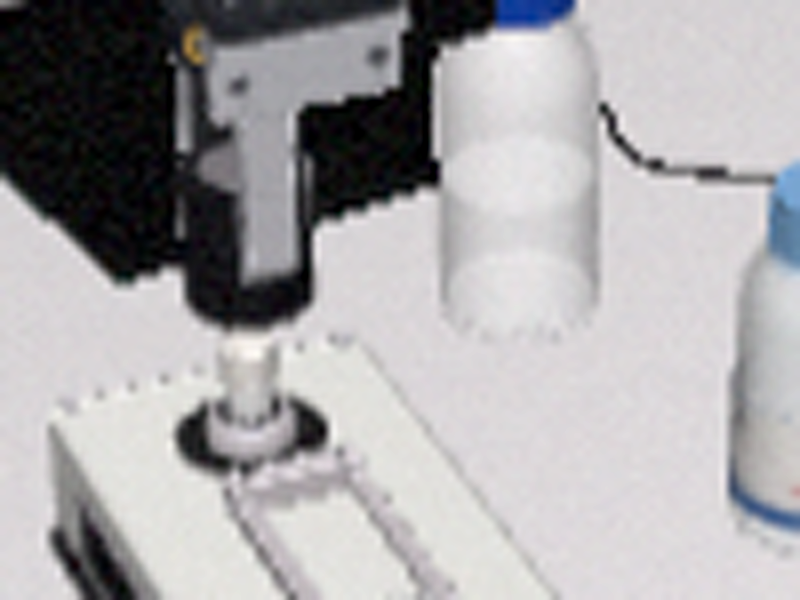

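Cap sides are at x 185 and 313 and the rim bottom at y 328. The ring centre is at (252,435) and the tube top at (249,341). The cap centre is about 1.5 mm too far +x, so I correct that while lowering.

{"api": "step_arm", "payload": {
  "plan": [
    [[-1.5,0,-10,0,30],[-1.5,0,-20,0,30],[-1.5,0,-28,0,30],[-1.5,0,-28,0,30],[-1.5,0,-28,0,30],[-1.5,0,-28,0,30],[-1.5,0,-28,0,30]]
  ]
}}

```text
time: 10.8
tool_pos: [0.559, 0.1404, 0.0901]
ee_rot: [3.141, 0.001, 3.03]
wrist_force: [-0.0, 0.1, -1.6]
width: 0.0485
```

{"api": "step_arm", "payload": {
  "plan": [
    [[1,0,-8,0,30],[1,0,-16,0,30],[1,0,-16,0,30],[1,0,-16,0,30],[1,0,-18,0,30],[1,0,-20,0,30],[1,0,-22,0,30],[1,0,-22,0,30]]
  ]
}}

```text
time: 11.47
tool_pos: [0.5594, 0.1403, 0.0671]
ee_rot: [-3.141, -0.001, 3.03]
wrist_force: [-0.5, 0.1, -1.1]
width: 0.0481
```

{"api": "step_arm", "payload": {
  "plan": [
    [[0,0,-2,0,30],[0,0,-4,0,30],[0,0,-6,0,30],[0,0,-8,0,30],[0,0,-9,0,30],[0,0,-9,0,30]]
  ]
}}

```text
time: 11.97
tool_pos: [0.5594, 0.1403, 0.0581]
ee_rot: [-3.141, -0.001, 3.03]
wrist_force: [0.9, 0.1, -0.3]
width: 0.0482
```

{"api": "step_arm", "payload": {
  "plan": [
    [[0,0,-1,0,30],[0,0,-2,0,30],[0,0,-2,0,30],[0,0,-2,0,30]]
  ]
}}

```text
time: 12.3
tool_pos: [0.5599, 0.1404, 0.0577]
ee_rot: [3.141, 0.001, 3.03]
wrist_force: [-1.8, -0.0, 4.9]
width: 0.0482
```

Contact is 4.9 N at a reported z of 0.0577, exactly the deck level expected. I release and rise.

{"api": "step_arm", "payload": {
  "plan": [
    [[0,0,0,0,80],[0,0,0,0,80],[0,0,0,0,80],[0,0,0,0,80],[0,0,0,0,80],[0,0,0,0,80],[0,0,0,0,80],[0,0,0,0,80]]
  ]
}}

```text
time: 12.97
tool_pos: [0.5597, 0.1403, 0.0565]
ee_rot: [3.142, -0.0, 3.03]
wrist_force: [-0.0, 0.2, 0.5]
width: 0.0749
```

{"api": "step_arm", "payload": {
  "plan": [
    [[0,0,15,0,80],[0,0,30,0,80],[0,0,60,0,80],[0,0,90,0,80],[0,0,90,0,80],[0,0,90,0,80]]
  ]
}}

```text
time: 13.47
tool_pos: [0.5613, 0.1406, 0.1492]
ee_rot: [3.14, 0.005, 3.03]
wrist_force: [-0.4, -1.2, 0.1]
width: 0.0751
```

{"api": "step_arm", "payload": {
  "plan": [
    [[-40,-20,30,0,80],[-80,-60,30,0,80],[-110,-90,30,0,80],[-140,-120,30,0,80],[-140,-160,30,0,80],[-140,-194,30,0,80],[-140,-194,30,0,80],[-140,-194,30,0,80]]
  ]
}}

```text
time: 14.13
tool_pos: [0.4181, -0.0561, 0.1748]
ee_rot: [-3.141, -0.003, 3.024]
wrist_force: [-0.6, 0.8, 0.4]
width: 0.0756
```

Run:
```python
from h import *
S=snap('scene');T=snap('top')
x0,y0=240,160
im=cv2.resize(S['frame'][y0:y0+100,x0:x0+100],(600,600),interpolation=cv2.INTER_CUBIC)
cv2.imwrite('pics/c9.png',im[:,:,::-1])
cv2.imwrite('pics/top9.png',T['frame'][:,:,::-1])
c=lambda P:tuple(np.round([((q-b)+.5)*6-.5 for q,b in zip(proj(S,P),(x0,y0))],1))
w=np.array([.5607,.1418,0]);print('disc',c(w+[0,0,.125]),'rim',c(w+[0,0,.07]),'rim low',min,)
t=.024*np.array([[np.cos(a),np.sin(a),0] for a in np.linspace(0,6.28,60)])
for z in(.07,.082,.125):
    q=np.array([c(w+[0,0,z]+v) for v in t]);print(z,q.min(0),q.max(0))
for yy in(-.110,-.075,-.04):print('tab top',yy,c(np.array([.5495+.112*yy*-0,.0,0])*0+[*(w[:2]+(yy-.085)*np.array([.112,.994])),.115]))
o=robot.get_obs();print(o['tool_pos'],o['ee_rot'])
```

```text
disc (np.float64(213.4), np.float64(112.7)) rim (np.float64(219.1), np.float64(206.0)) rim low <built-in function min>
0.07 [171.2 179.9] [266.8 232.8]
0.082 [169.7 160. ] [265.8 212.7]
0.125 [164.4  87.3] [262.2 138.8]
tab top -0.11 (np.float64(368.5), np.float64(343.2))
tab top -0.075 (np.float64(338.3), np.float64(301.4))
tab top -0.04 (np.float64(309.3), np.float64(261.3))
[ 0.41895728 -0.05346405  0.17513662] [ 3.14039095e+00 -2.51157432e-03  3.02836964e+00]
```

View pics/c9.png

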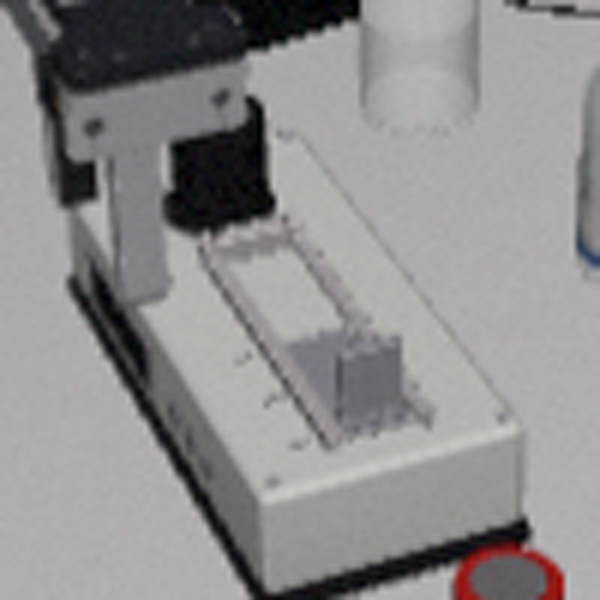

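The cap stands on the deck: its top edge at y 92 matches the predicted 87 for full depth. The shutter is still shut, and the tab top at (370,345) matches the predicted (368,343). I go over the tab now.

{"api": "step_arm", "payload": {
  "plan": [
    [[40,0,0,0,80],[80,0,0,0,80],[119,0,0,0,80],[119,0,0,0,80],[119,0,0,0,80],[119,0,-35,0,80],[119,0,-50,0,80],[119,0,-50,0,80]]
  ]
}}

```text
time: 14.9
tool_pos: [0.5349, -0.0518, 0.1225]
ee_rot: [3.14, -0.008, 3.031]
wrist_force: [-0.1, -0.6, -0.5]
width: 0.0751
```

{"api": "step_arm", "payload": {
  "plan": [
    [[0,0,0,0,80],[0,0,0,0,80],[0,0,0,0,80]]
  ]
}}

```text
time: 15.15
tool_pos: [0.5395, -0.0536, 0.1291]
ee_rot: [-3.141, 0.004, 3.03]
wrist_force: [0.2, 0.2, -1.9]
width: 0.0749
```

{"api": "step_arm", "payload": {
  "plan": [
    [[0,0,-25,0,80],[0,0,-50,0,80],[0,0,-65,0,80],[0,0,-74,0,80],[0,0,-74,0,80],[0,0,-74,0,80]]
  ]
}}

```text
time: 15.65
tool_pos: [0.5393, -0.0538, 0.0537]
ee_rot: [-3.142, 0.002, 3.03]
wrist_force: [0.5, 0.1, 0.4]
width: 0.075
```

{"api": "step_arm", "payload": {
  "plan": [
    [[0,0,0,0,40],[0,0,0,0,20],[0,0,0,0,0],[0,0,0,0,0],[0,0,0,0,0],[0,0,0,0,0],[0,0,0,0,0],[0,0,0,0,0]]
  ]
}}

```text
time: 16.32
tool_pos: [0.5387, -0.0537, 0.0526]
ee_rot: [3.142, -0.0, 3.03]
wrist_force: [0.3, 0.2, -0.2]
width: 0.0253
```

{"api": "step_arm", "payload": {
  "plan": [
    [[0,0,0,0,0],[0,0,0,0,0],[0,0,0,0,0],[0,0,0,0,0],[0,0,0,0,0],[0,0,0,0,0]]
  ]
}}

```text
time: 16.82
tool_pos: [0.5387, -0.0527, 0.0526]
ee_rot: [3.14, -0.0, 3.03]
wrist_force: [0.0, 4.0, 0.2]
width: 0.0078
```

{"api": "step_arm", "payload": {
  "plan": [
    [[0.5,4,0,0,0],[1,8,0,0,0],[1.5,13,0,0,0],[2,18,0,0,0],[2.5,23,0,0,0],[3,27,0,0,0],[3.4,31,0,0,0],[3.4,31,0,0,0]]
  ]
}}

```text
time: 17.48
tool_pos: [0.5421, -0.0235, 0.0526]
ee_rot: [-3.139, 0.0, 3.03]
wrist_force: [-0.1, -6.6, -0.1]
width: 0.0077
```

{"api": "step_arm", "payload": {
  "plan": [
    [[0,0,0,0,0],[0,0,0,0,0],[0,0,0,0,0],[0,0,0,0,0]]
  ]
}}

```text
time: 17.82
tool_pos: [0.542, -0.024, 0.0525]
ee_rot: [-3.139, 0.0, 3.029]
wrist_force: [-0.0, -6.6, -0.7]
width: 0.0079
```

{"api": "step_arm", "payload": {
  "plan": [
    [[0.2,2,0,0,0],[0.4,4,0,0,0],[0.6,5.5,0,0,0],[0.6,5.5,0,0,0],[0.6,5.5,0,0,0],[0.6,5.5,0,0,0]]
  ]
}}

```text
time: 18.32
tool_pos: [0.5426, -0.0189, 0.0526]
ee_rot: [-3.138, 0.0, 3.029]
wrist_force: [0.4, -6.6, -0.4]
width: 0.0081
```

Run:
```python
from h import *
S=snap('scene');T=snap('top')
x0,y0=260,165
im=cv2.resize(S['frame'][y0:y0+75,x0:x0+80],(640,600),interpolation=cv2.INTER_CUBIC)
cv2.imwrite('pics/c10.png',im[:,:,::-1])
c=lambda P:tuple(np.round([((q-b)+.5)*8-.5 for q,b in zip(proj(S,P),(x0,y0))],1))
w=np.array([.5607,.1418]);e=np.array([.112,.994]);x=np.array([.994,-.112])
for d in(0,.03,.035,.04):
    print(d,'right face foot/mid L,R at z .08',[c([*(w+(-.195-.004+d)*e+s*x),.08]) for s in(-.015,.015)],'top',[c([*(w+(-.195-.004+d)*e+s*x),.115]) for s in(-.015,.015)])
o=robot.get_obs();print(o['tool_pos'],o['ee_rot'],o['wrist_force'],o['width'])
```

```text
0 right face foot/mid L,R at z .08 [(np.float64(297.2), np.float64(519.4)), (np.float64(379.3), np.float64(496.7))] top [(np.float64(294.4), np.float64(435.6)), (np.float64(377.8), np.float64(413.2))]
0.03 right face foot/mid L,R at z .08 [(np.float64(263.5), np.float64(470.2)), (np.float64(344.4), np.float64(448.3))] top [(np.float64(260.2), np.float64(387.1)), (np.float64(342.4), np.float64(365.4))]
0.035 right face foot/mid L,R at z .08 [(np.float64(257.9), np.float64(462.2)), (np.float64(338.7), np.float64(440.4))] top [(np.float64(254.6), np.float64(379.2)), (np.float64(336.7), np.float64(357.6))]
0.04 right face foot/mid L,R at z .08 [(np.float64(252.5), np.float64(454.2)), (np.float64(333.1), np.float64(432.5))] top [(np.float64(249.0), np.float64(371.3)), (np.float64(330.9), np.float64(349.9))]
[ 0.54257063 -0.01887906  0.05254168] [-3.13795797e+00  3.14672235e-05  3.02924057e+00] [-0.87845207 -6.78294448 -1.17187358] 0.007254567797226891
```

View pics/c10.png

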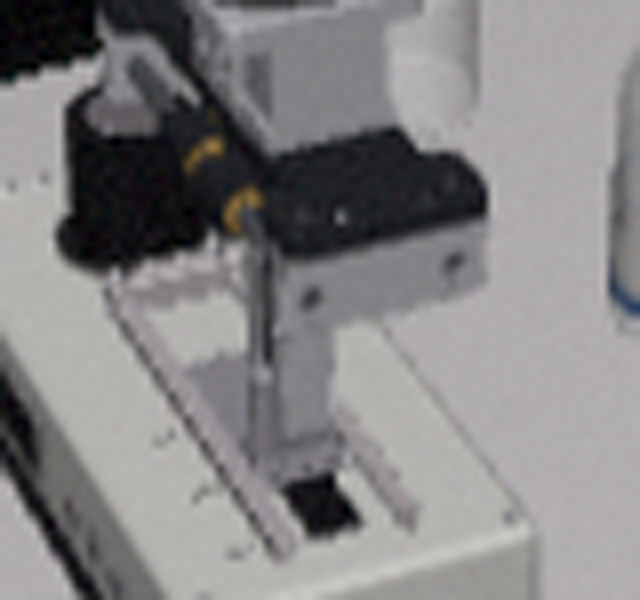

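The picture shows the tab pinched and the slot half bare (dark patch from (285,490) to (360,525)), with the tab near the long tick and the cap still standing. I nudge 0.7 mm and measure the bare slot numerically.

{"api": "step_arm", "payload": {
  "plan": [
    [[0.1,0.7,0,0,0],[0.1,0.7,0,0,0],[0.1,0.7,0,0,0],[0.1,0.7,0,0,0],[0.1,0.7,0,0,0],[0.1,0.7,0,0,0]]
  ]
}}

```text
time: 18.92
tool_pos: [0.5426, -0.0183, 0.0526]
ee_rot: [-3.138, 0.0, 3.029]
wrist_force: [-1.0, -5.9, -0.5]
width: 0.0081
```

Run:
```python
from h import *
S=snap('scene');x0,y0=288,222
g=S['frame'][y0:y0+14,x0:x0+22].mean(2)
w=np.array([.5607,.1418]);e=np.array([.112,.994]);x=np.array([.994,-.112])
print(g.astype(int))
ys,xs=np.where(g<75)
P=np.array([plane(S,u+x0,v+y0,.07)[:2]-w for u,v in zip(xs,ys)])
a=P@e+.085;b=P@x
print('phot y',a.min(),a.max(),'x',b.min(),b.max(),'area mm2',len(a)*0)
for lo in np.arange(-.012,.012,.004):
    m=(b>=lo)&(b<lo+.004); print(round(lo,3),m.sum(),a[m].min() if m.any() else 0,a[m].max() if m.any() else 0)
o=robot.get_obs();print(o['tool_pos'],o['wrist_force'],o['width'])
```

```text
[[148 147 144  83 119 121 106 119 125 126 109 132 122  94 122 148 115 141
  148 155 171 179]
 [137 146 150 110 133 128 118 132 118 101 120 122 115 102 149 152 149 127
  141 148 155 162]
 [111 155 149 143 133 115 117 127 114 101 101  53  29  82 176 178 175 150
  122 147 148 138]
 [108 144 147 149 149 130  98  79  47  22  22  23  26  18 157 178 177 176
  130 140 148 158]
 [149  81 138 150 152 127 132  63  27  18  15  23  16  23  85 156 178 177
  166 123 144 149]
 [179 106 109 152 149 154 174 133  32  21   7  18  19  12  19  84 165 181
  178 147 129 146]
 [180 149 108 145 148 150 159 177  68  25  19  22  20  12  13  16 116 176
  176 180 151 129]
 [177 179 151  82 139 149 148 167 132  63  28  16  20  20  17  15  53 155
  177 180 177 121]
 [179 179 179 108 107 156 152 156 175 133  28  21  17  18  21  58  56 128
  177 180 179 149]
 [179 179 177 150 108 140 148 150 160 174  64  43  60  60 103 129 132 176
  180 178 180 178]
 [177 179 179 167 151  77 139 156 148 163 131 115 131 132 178 179 179 177
  176 176 179 180]
 [165 160 164 154 177 108 118 151 138 168 178 180 178 178 179 177 178 179
  178 179 177 179]
 [152 134 151 179 178 151 117 134 153 178 179 179 179 180 178 177 180 177
  179 178 181 180]
 [178 178 175 179 179 178 156 162 169 179 176 180 179 178 180 177 179 181
  183 186 190 193]]
phot y -0.11310848901286573 -0.08198271132622671 x -0.009696689992512256 0.008545231656231092 area mm2 0
-0.012 5 -0.1097335035157395 -0.08578260199487346
-0.008 10 -0.11198351230892294 -0.08274334560476428
-0.004 11 -0.11310848901286573 -0.0838877983555306
0.0 10 -0.1101856571193675 -0.08503221417697811
0.004 11 -0.11244187765987897 -0.08198271132622671
0.008 2 -0.10837824229195102 -0.08846525757536093
[ 0.54263621 -0.01831882  0.0525558 ] [-0.53250773 -7.25847741  0.26663126] 0.007869229042408625
```

Run:
```python
from bench import robot
o=robot.get_obs();print(o['time'],o['tool_pos'],o['wrist_force'],o['width'])
print(robot.close_job())
```

```text
18.9667 [ 0.54263621 -0.01831882  0.0525558 ] [-0.53250773 -7.25847741  0.26663126] 0.007869229042408625
the job is handed in; nothing more can be done
None
```

The light cap is on the well and released, and I handed the job in at 19 s with the fingers holding the shutter at about half travel.

- **Cap:** It met the deck with about 5 N at exactly the height expected for full depth. After I let go, the picture showed it upright, with its top near the predicted height and the shutter still shut.
- **Shutter:** The tab is pinched, with a finger opening of 7.9 mm. The tool moved about 34.6 mm from shut, and the spring pushes back with about 7 N, as expected at half. The bare slot in the camera image suggests about 33 to 34.5 mm, slightly less than the tool reading. The shutter never went near fully open.
- **First grasp missed:** The fingertips really sit about 36 mm above the reported tool point. The first attempt closed on top of the cap and pressed it with about 12 N, moving it by 3 mm at most. I measured the offset, allowed for it, and the second grasp held.
- **Bystanders:** I did not touch the bottles, the jar or the red cup. I did not measure their positions again at the end.

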